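# Let the toy ball out of the lever-lid box

### The job

Press the yellow lever paddle of the pet-toy box all the way down with the fingertips, so that the linked lid lifts, and keep it down until the orange ball has rolled out into the blue tray. Then ease the lever up again slowly so that the lid comes down gently and shuts without slamming, and move clear. Work the lid by the lever only, do not touch the ball, the tray or the lid, and leave the power strip's red button, the bottle, the llama and the router alone.

Things in the scene. Friction and masses are not known exactly. Their poses are not given: they have to be found in the camera images.
- ballbox: Grey plastic box 130 x 110 x 110 mm, fixed to the shelf; origin under its centre. Its -x side is the open mouth, from which a lip sticks out to x = -95 mm, 46 mm above the shelf; its +x side carries the lid hinge (at x = 62, z = 113 mm, along y). The lever runs along its -y side. The ball lies inside behind the lid's skirt.
- paddle (a point): Centre of the top face of the yellow lever paddle (34 mm along the box's x, 36 mm along its y, 8 mm thick), at x = -173, y = -105, z = 112 mm in the box's frame when the lever is up, and at z = 77 mm when fully pressed (same x and y within 2 mm). Free space below it. The dark lever bar runs back from it on its +y side, and beyond that, about 15 to 25 mm from the paddle and lower, stands the tray.
- lever (a joint): Lever angle, rad: 0 at rest (up), 0.26 fully pressed at its hard stop. It pivots about the box's y axis, 135 mm behind the paddle's centre. A light spring and the lid's weight bring it back up: about 2 N at the paddle to start it, 3.5 N fully down. If let go it flies up and the lid slams.
- lid (a joint): Lid angle, rad: 0 shut, 0.78 fully open; always 3 times the lever angle. The lid is clear with green ends, 134 x 114 mm, hinged at the box's far top edge, with a green skirt 60 mm deep that closes the mouth. It counts as open above 0.68, as slammed if it closes faster than 3 rad/s (paddle rising at 135 mm/s) in the last 0.5 rad.
- ball_center (a point): Centre of the orange ball, 40 mm across, 40 g. It rolls out by itself within about a second of the lid being up.
- tray: Blue open tray 170 x 130 x 32 mm, 4 mm walls, loose, standing under the lip in front of the mouth; origin under its centre, x along its length.
- bottle: Steel bottle 68 mm across, 200 mm tall, black cap, loose, upright; origin under its centre. Leave alone.
- llama: White ceramic llama figurine, about 100 x 40 x 165 mm, loose; origin under its centre. Leave alone.
- router: Black router 120 x 170 x 30 mm with two upright aerials to 140 mm, loose; origin under its centre. Leave alone.
- strip: White power strip 250 (x) x 55 x 40 mm, fixed; origin under its centre. The red button stands on its top at x = +90 mm. Leave alone.
- button (a joint): Red button of the power strip: 0 out, 0.005 m pressed. Must not be pressed.
Mind the look-alikes: they are no part of the job. What is meant by the tray is not green, and is the smaller of those in its own colour.

How it is judged:
By the outcome, as a careful person would: the job done as asked, in the order asked, and still so for the second after the job is handed in, with the robot touching nothing.
It also fails if it takes over 45 s, if anything falls off the work surface, if the arm or the gripper's body presses on something with over 40 N, if the wrist force passes 120 N, or if a joint passes its speed limit or range.

### The arm

A 7-joint arm with a two-finger parallel gripper is mounted at the origin on the work surface. World frame = base frame: x ahead of the robot, y to its left, z up, the work surface at z = 0. Lengths are in m, angles in rad, forces in N, time in s.
With the tool pointing down it reaches from about 0.425 to 0.925 m from the base axis. Payload 6.8 kg.
Tool frame: the origin (TCP) lies at the very end of the fingers, on their centre line; the grasp point (between the pads) lies 19 mm behind it (r.grip_depth is the distance from the TCP to the grasp point, in m); z points along the fingers, y is the direction in which the jaws open and shut (so a half turn about z gives the same grasp; the last joint's range is limited). The gripper opens to 85 mm and grips with 20 to 120 N. Pads are 22 mm wide; open, the fingers measure 114 mm over their backs; the gripper's body (76 mm by 85 mm) begins 54 mm behind the grasp point. The pads swing forward as they close: fully open they stand 13 mm farther back than shut.
Start: joints at [1.063, 0.477, 0.022, 1.555, -0.011, 1.109, -0.083], TCP at [0.263, -0.622, 0.209] pointing down, gripper open.
Joint ranges: [-2.96, 2.96], [-0.34, 2.1], [-1.41, 1.46], [0.24, 2.44], [-1.37, 4.51], [0.17, 1.92], [-2.96, 2.96]. Speed limits (rad/s): [2.39, 2.39, 3.14, 3.14, 3.14, 3.14, 3.14].

### API

Orientations are given as a rotation vector (axis times angle).
In Python, from bench import r, grab_frame gives the robot as it stands. The module is installed in compiled form; this text tells all that it offers.
- The arm moves only by the tool play_rows, never from a script. Its argument "increments" is a list of rows, each a list of 7 numbers: the shift along the tool's x, y, z in mm, then the turn, a rotation vector about the tool's x, y, z in rad, then the closure in counts, from 0 (fully open) to 255 (shut). In form: [[tx, ty, tz, rx, ry, rz, claw], ...]. A call has 1 to 5 rows; each row shifts and turns the pose as measured when the row begins, along the tool's axes as they then stand; what a row does not reach is not made up. A row lasts 1/10 s, in which the tool goes at most 50 mm and 8.59 degrees, less where a joint would pass 70% of its speed; a pose out of reach is approached as far as the arm can. A call is refused whole if a number of a shift passes 50 or a number of a turn 0.15, either way. A call with a gripper value outside its range is refused whole. The fingers move at their own pace and stop on an object; "force" is the grip in N (left out, the last holds). Time passes only in rows, so rows that do not move let the fingers close. It gives the time, the measured TCP pose, the force and the opening at its end, in the units of the state.
- r.get_obs(): the state, without advancing time (a new reading comes with each control period).
- grab_frame(name): name is "scene" or "top"; returns a dict with "color" (480x640x3 uint8, blue, green, red), "depth" (480x640 float32, m along the optical axis (not along the pixel's ray), 0 where there is no reading), "K" (3x3 intrinsics, pixels), "T" (4x4, takes a point from camera to world coordinates). Camera axes: x right, y up, looking along -z (the intrinsics and any distortion apply to the point x, -y, -z); pixel columns grow to the right and rows downward; lengths in m; the calibration is good to about 2 mm. A picture is of the moment at which its call begins.
- r.hand_in(): hands the job in, once; it reports no verdict.
The state is a dict: "clock": time; "joints": joint angles; "qvel": joint speeds; "tau": joint torques, N m; "tcp_pos": TCP position; "orientation": TCP orientation; "contact_force": force on the tool from outside, world axes, zero at the start; "moment": the same for the moment, N m; "grip_width": finger opening in m.
Only numpy, scipy, OpenCV 4.12 (cv2) and the standard library are available. Lean on these libraries where they do the work, as an engineer would, in place of code of your own. Each camera call takes 0.05 s, during which the arm holds its last target.

## Working session

There is one attempt and no reset: what is moved stays moved. The work goes in short steps, Python scripts to look and compute and a tool call to move; the robot and the scene stay as the last step left them, time stands still between calls to the robot, and variables do not carry over. Pictures are saved under pics/ and viewed, and the job is handed in when it is done.

Besides the shell and the picture viewer there is one more tool, called after "Emit:" as name([rows], argument=value, ...), one row to a line, values as JSON. play_rows: Moves the arm, as the interface text tells. Its arguments: {"type":"object","properties":{"increments":{"type":"array","items":{"type":"array","items":{"type":"number"}}},"force":{"type":"number"}},"required":["increments"]}

```bash
mkdir -p pics
cat > h.py <<'E'
import numpy as np, cv2
from bench import r, grab_frame
def world(f,u,v,z=None):
    K=f["K"];T=f["T"];d=f["depth"]
    ray=np.array([(u-K[0,2])/K[0,0],-(v-K[1,2])/K[1,1],-1.0])
    if z is None:
        p=ray*d[int(v),int(u)]; return T[:3,:3]@p+T[:3,3]
    R=T[:3,:3]@ray; o=T[:3,3]
    return o+R*(z-o[2])/R[2]
E
python3 - <<'E'
from h import *
for n in("scene","top"):
    f=grab_frame(n); cv2.imwrite(f"pics/{n}0.png",f["color"]); np.savez(f"{n}0.npz",**f); print(f.keys(),f["K"],f["T"].round(3))
o=r.get_obs();print(o)
E
```

```text
dict_keys(['color', 'depth', 'K', 'T']) [[614.06789864   0.         320.90919881]
 [  0.         614.06789864 238.59241244]
 [  0.           0.           1.        ]] [[-0.763 -0.503  0.406  1.13 ]
 [ 0.647 -0.595  0.477  0.758]
 [ 0.002  0.626  0.779  1.29 ]
 [ 0.     0.     0.     1.   ]]
dict_keys(['color', 'depth', 'K', 'T']) [[584.27911197   0.         317.40028127]
 [  0.         584.27911197 238.61269552]
 [  0.           0.           1.        ]] [[-0.013  0.978 -0.208  0.191]
 [-1.    -0.014 -0.002  0.009]
 [-0.005  0.208  0.978  1.497]
 [ 0.     0.     0.     1.   ]]
{'clock': 0.1, 'joints': array([ 1.06289828,  0.47773525,  0.02234633,  1.55630882, -0.01148751,
        1.10928647, -0.08308239]), 'qvel': array([ 0.00176434,  0.00014801, -0.00079717, -0.00282952,  0.00046365,
        0.00108997, -0.00025238]), 'tau': array([ 4.38180883e-03, -5.97763824e+01,  1.61357414e+00, -2.81955242e+01,
        1.28389723e-02,  4.99460060e-03,  3.36534129e-05]), 'tcp_pos': array([ 0.26250418, -0.62127547,  0.20832957]), 'orientation': array([-3.07750444e+00, -6.23582204e-01,  6.99749626e-04]), 'contact_force': array([ 0.0520595 , -0.52236348, -0.140609  ]), 'moment': array([-0.01308972,  0.00153954,  0.02247796]), 'grip_width': 0.08558647599024172}
```

View pics/scene0.png

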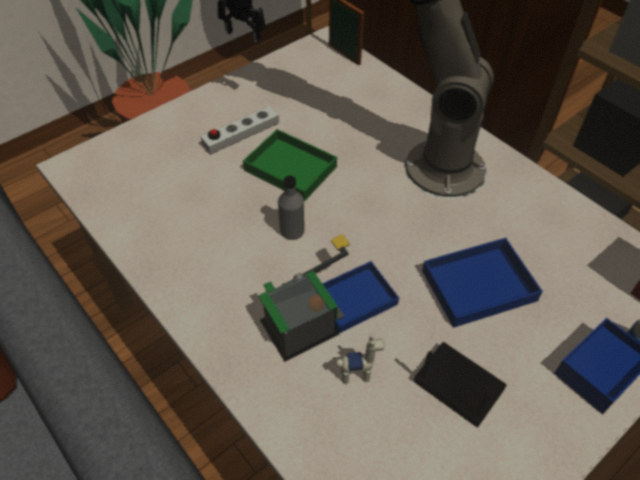

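View pics/top0.png

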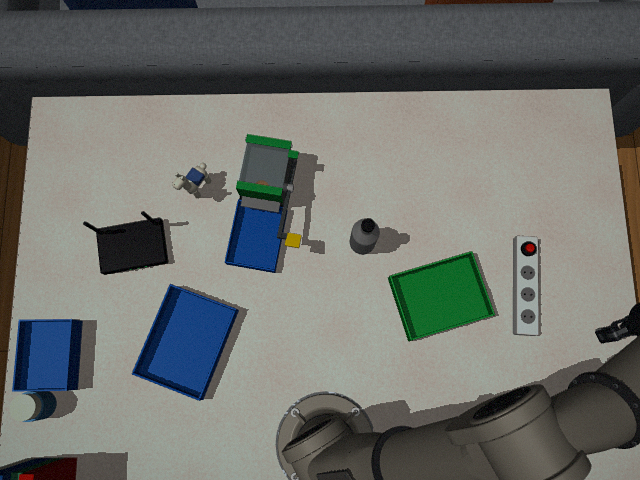

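The scene view shows the yellow paddle at (341,242), and the top view shows it at (293,240). It is the only yellow object on the table. In the top view the candidates for the tray are:
- **Small blue:** (258,235), under the box's lip.
- **Large blue:** (187,342).
- **Deep blue bin:** (48,355).
- **Green:** (441,295).

I choose the small blue one at the mouth. The bottle at (365,235) is the obstacle nearest the paddle. Next I'll measure and take a close crop to check.

Run:
```python
from h import *
fr={}
for n in("scene","top"):
    f=dict(np.load(f"{n}0.npz")); fr[n]=f
    hsv=cv2.cvtColor(f["color"],cv2.COLOR_BGR2HSV)
    m=cv2.inRange(hsv,(20,120,110),(33,255,255))
    k,l,s,c=cv2.connectedComponentsWithStats(m)
    for i in range(1,k):
        if s[i,4]>20:
            ys,xs=np.where(l==i); P=np.array([world(f,x,y) for x,y in zip(xs,ys)])
            print(n,s[i],c[i],np.median(P,0).round(4),world(f,*c[i],z=.112).round(4))
            print(cv2.minAreaRect(np.array([world(f,x,y,.112)[:2]*1000 for x,y in zip(xs,ys)],np.float32)))
f=fr["top"]; hsv=cv2.cvtColor(f["color"],cv2.COLOR_BGR2HSV)
m=cv2.inRange(hsv,(50,120,40),(75,255,255)); m[:,330:]=0;m[300:]=0
k,l,s,c=cv2.connectedComponentsWithStats(m)
for i in range(1,k):
    if s[i,4]>20:
        ys,xs=np.where(l==i)
        print("green",s[i],c[i],cv2.minAreaRect(np.array([world(f,x,y,.118)[:2]*1000 for x,y in zip(xs,ys)],np.float32)))
for uv in [(368,225),(365,250),(265,203),(290,200)]: print(uv,world(f,*uv).round(3))
a=cv2.resize(f["color"][120:290,210:400],None,fx=4,fy=3.5,interpolation=cv2.INTER_CUBIC)[:, :800]
cv2.imwrite("pics/crop.png",a)
```

```text
scene [332 235  17  14 149] [339.89932886 241.53691275] [0.4847 0.0728 0.1101] [0.4864 0.0741 0.112 ]
((486.87493896484375, 74.24279022216797), (35.6884765625, 33.163082122802734), 79.66805267333984)
top [285 233  16  15 185] [292.59459459 239.63783784] [0.4827 0.0716 0.1127] [0.4836 0.0725 0.112 ]
((484.0396728515625, 72.82356262207031), (35.182716369628906, 32.096553802490234), 79.56591796875)
green [246 134  52  25 442] [272.29411765 143.45927602] ((730.1279296875, 120.28196716308594), (139.60757446289062, 40.901268005371094), 67.68610382080078)
green [236 181  47  20 412] [258.93203883 188.39805825] ((607.5028076171875, 155.96971130371094), (113.57415771484375, 33.08906173706055), 79.33855438232422)
(368, 225) [ 0.498 -0.104  0.197]
(365, 250) [ 0.465 -0.106  0.063]
(265, 203) [0.594 0.146 0.048]
(290, 200) [ 0.616  0.084 -0.005]
```

View pics/crop.png

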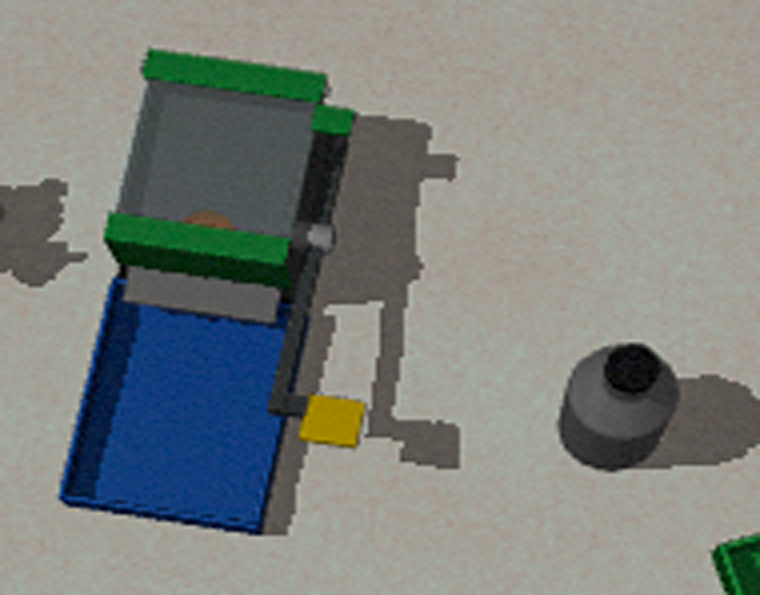

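The crop confirms the choices: the paddle is yellow at crop (333,420), with the lever bar on its left side, and the small blue tray stands under the lip. In the world frame the paddle top is at about (0.485, 0.073, 0.112) and the box yaw is about -10.4°. I'll lift, turn and shut the fingers first.

Emit:
play_rows([
  [0,0,-26,0,0,0.116,255],
  [0,0,-26,0,0,0.116,255],
  [0,0,-26,0,0,0.116,255],
  [0,0,-26,0,0,0.116,255],
  [0,0,-26,0,0,0.116,255],
], force=40)

```text
clock: 0.6
tcp_pos: [0.2608, -0.6178, 0.3341]
orientation: [-3.11, 0.314, 0.015]
contact_force: [0.0, -0.5, -0.1]
grip_width: 0.012
```

```bash
cat > go.py <<'E'
from h import *
import sys
from scipy.spatial.transform import Rotation as Ro
def rep(t):
    o=r.get_obs(); R=Ro.from_rotvec(o["orientation"]).as_matrix()
    yaw=np.deg2rad(-10.4)
    x=np.array([np.cos(yaw),np.sin(yaw),0]);z=np.array([0,0,-1.]);Rt=np.stack([x,np.cross(z,x),z],1)
    print("t",o["clock"],"tcp",o["tcp_pos"].round(4),"d_tool mm",(R.T@(np.array(t)-o["tcp_pos"])*1000).round(1),"turn",Ro.from_matrix(R.T@Rt).as_rotvec().round(3),"F",o["contact_force"].round(2),"j",o["joints"].round(2),o["grip_width"])
rep([float(a) for a in sys.argv[1:4]])
E
python3 go.py 0.485 0.073 0.33
```

```text
t 0.6 tcp [ 0.2608 -0.6178  0.3341] d_tool mm [  81.8 -721.5   13.6] turn [-0.014  0.011 -0.02 ] F [ 0.04 -0.53 -0.14] j [ 0.97  0.4   0.16  1.39 -0.06  1.37 -0.64] 0.011971537612611658
```

Emit:
play_rows([
  [5,-40,0,0,0,0,255],
  [5,-40,0,0,0,0,255],
  [5,-40,0,0,0,0,255],
  [5,-40,0,0,0,0,255],
  [5,-40,0,0,0,0,255],
])

```text
clock: 1.1
tcp_pos: [0.3245, -0.4273, 0.3376]
orientation: [-3.115, 0.337, 0.015]
contact_force: [1.0, 0.3, -0.6]
grip_width: 0.0
```

```bash
python3 go.py 0.485 0.073 0.33
```

```text
t 1.1 tcp [ 0.3245 -0.4273  0.3376] d_tool mm [  49.9 -523.    11. ] turn [-0.008  0.011 -0.034] F [ 0.97  0.31 -0.6 ] j [ 0.74  0.15  0.07  1.71 -0.01  1.29 -0.97] 1.0174355635233716e-05
```

Emit:
play_rows([
  [12,-42,0,0,0,0,255],
  [12,-42,0,0,0,0,255],
  [12,-42,0,0,0,0,255],
  [10,-42,0,0,0,0,255],
  [10,-42,0,0,0,0,255],
])

```text
clock: 1.6
tcp_pos: [0.4246, -0.2255, 0.3375]
orientation: [-3.114, 0.341, 0.018]
contact_force: [1.1, 0.2, -0.6]
grip_width: -0.0001
```

Emit:
play_rows([
  [2,-42,0,0,0,0,255],
  [0,-42,0,0,0,0,255],
  [0,-42,0,0,0,0,255],
  [0,-42,0,0,0,0,255],
  [0,-42,0,0,0,0,255],
])

```text
clock: 2.1
tcp_pos: [0.4721, -0.0119, 0.3378]
orientation: [-3.115, 0.34, 0.021]
contact_force: [0.2, -0.2, -0.4]
grip_width: -0.0002
```

```bash
python3 go.py 0.485 0.073 0.33
```

```text
t 2.1 tcp [ 0.4721 -0.0119  0.3378] d_tool mm [ -5.6 -85.6   8.5] turn [-0.007  0.014 -0.036] F [ 0.19 -0.24 -0.4 ] j [ 0.23  0.06 -0.34  1.82  0.01  1.28 -1.9 ] -0.00018599280003655066
```

Emit:
play_rows([
  [-2,-30,0,-0.004,0.007,-0.018,255],
  [-2,-30,0,-0.003,0.007,-0.018,255],
  [-2,-24,10,0,0,0,255],
  [0,0,20,0,0,0,255],
  [0,0,0,0,0,0,255],
])

```text
clock: 2.6
tcp_pos: [0.4817, 0.0833, 0.3066]
orientation: [-3.129, 0.263, 0.002]
contact_force: [0.2, -1.4, 1.1]
grip_width: 0.0002
```

```bash
python3 go.py 0.485 0.0715 0.15
```

```text
t 2.6 tcp [0.4817 0.0833 0.3066] d_tool mm [  5.4  11.3 156.6] turn [-0.002  0.001  0.014] F [ 0.22 -1.4   1.15] j [ 0.11  0.11 -0.44  1.84  0.05  1.21 -2.08] 0.00017370330723913438
```

Emit:
play_rows([
  [3,6,32,0,0,0.007,255],
  [2,5,32,0,0,0.007,255],
  [0,0,32,0,0,0,255],
  [0,0,32,0,0,0,255],
  [0,0,20,0,0,0,255],
])

```text
clock: 3.1
tcp_pos: [0.4894, 0.0699, 0.1601]
orientation: [-3.125, 0.292, -0.014]
contact_force: [-0.4, -0.8, -0.4]
grip_width: -0.0002
```

```bash
python3 go.py 0.485 0.0715 0.118
python3 - <<'E'
from h import *
f=grab_frame("scene"); cv2.imwrite("pics/s1.png",cv2.resize(f["color"][150:380,220:460],None,fx=2.5,fy=2.5))
g=grab_frame("top"); cv2.imwrite("pics/t1.png",cv2.resize(g["color"][120:290,210:400],None,fx=3.5,fy=3.5))
E
```

```text
t 3.1 tcp [0.4894 0.0699 0.1601] d_tool mm [-5.  -0.6 42.1] turn [-0.004 -0.009 -0.005] F [-0.45 -0.78 -0.35] j [ 0.09  0.26 -0.42  2.01  0.14  0.88 -2.16] -0.0001579502365020797
```

View pics/s1.png

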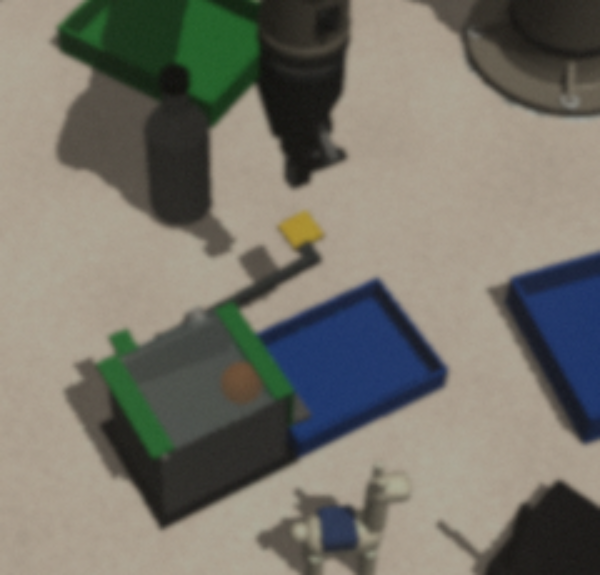

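View pics/t1.png

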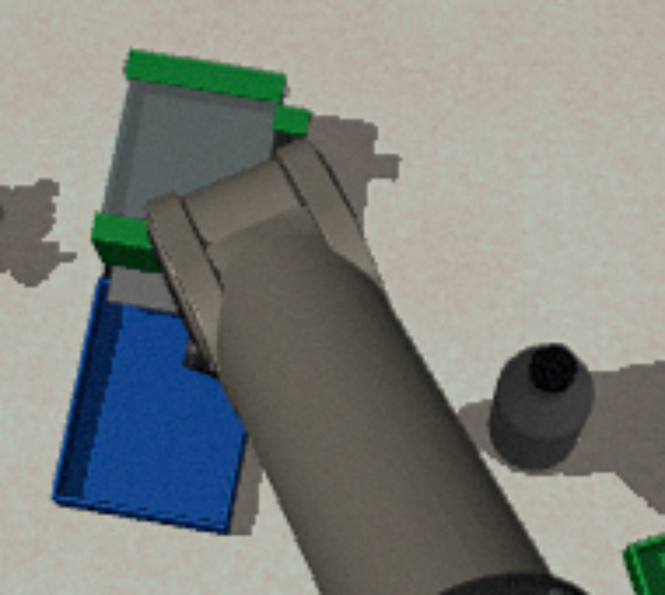

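Run:
```python
from h import *
f=grab_frame("scene"); cv2.imwrite("pics/s2.png",f["color"])
T=np.linalg.inv(f["T"]);K=f["K"]
for p in [(.4894,.0699,.1601),(.485,.073,.112),(.4894,.0699,.3)]:
    q=T[:3,:3]@np.array(p)+T[:3,3]; print(p,K[0,0]*q[0]/-q[2]+K[0,2],K[1,1]*-q[1]/-q[2]+K[1,2])
# nearby non-table points near lid from robot: world points of the arm over lid region
d=f["depth"]
H,W=d.shape; 
for u,v in [(300,150),(330,150),(340,170),(320,120),(340,100),(360,60),(330,60),(340,20)]: print((u,v),world(f,u,v).round(3))
g=grab_frame("top")
for u,v in [(253,178),(265,168),(290,162),(270,190),(268,220)]: print("top",(u,v),world(g,u,v).round(3))
```

```text
(0.4894, 0.0699, 0.1601) 338.3359276162775 228.60971642743814
(0.485, 0.073, 0.112) 340.04430367128043 240.98897700564441
(0.4894, 0.0699, 0.3) 339.85882004264664 188.24109222753253
(300, 150) [ 0.282 -0.337 -0.   ]
(330, 150) [0.522 0.072 0.436]
(340, 170) [0.515 0.096 0.393]
(320, 120) [0.539 0.06  0.516]
(340, 100) [0.499 0.071 0.549]
(360, 60) [0.437 0.056 0.602]
(330, 60) [-0.089 -0.627 -0.001]
(340, 20) [-0.148 -0.646  0.123]
top (253, 178) [0.502 0.12  0.542]
top (265, 168) [0.664 0.14  0.119]
top (290, 162) [0.53  0.057 0.54 ]
top (270, 190) [0.472 0.089 0.567]
top (268, 220) [0.433 0.096 0.518]
```

View pics/s2.png

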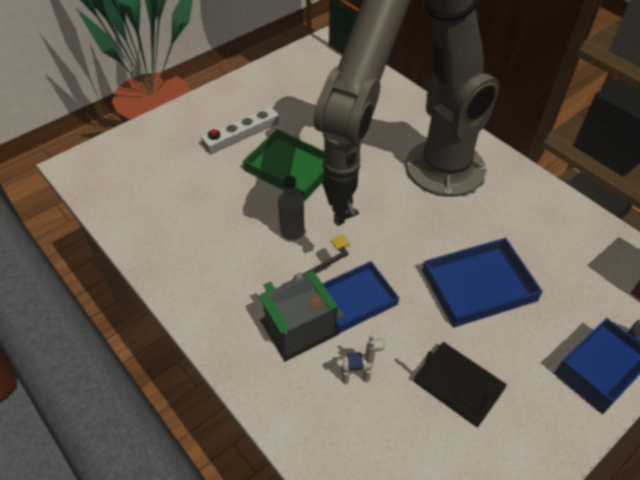

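The wrist is about 0.5 m up, well clear of where the lid will swing. The fingertips, at about (338,222) in the scene view, sit over the paddle at (341,242). I'll lower to contact.

Emit:
play_rows([
  [-3,0,10,-0.002,-0.004,0,255],
  [-2,0,10,-0.002,-0.004,0,255],
  [0,0,10,0,0,0,255],
  [0,0,6,0,0,0,255],
  [0,0,3,0,0,0,255],
])

```text
clock: 3.8
tcp_pos: [0.4891, 0.0723, 0.125]
orientation: [-3.126, 0.292, -0.016]
contact_force: [0.3, 0.2, 0.4]
grip_width: -0.0002
```

```bash
python3 go.py 0.485 0.0715 0.077
```

```text
t 3.8 tcp [0.4891 0.0723 0.125 ] d_tool mm [-4.3  1.7 48. ] turn [-0.003 -0.01  -0.005] F [0.34 0.15 0.39] j [ 0.07  0.31 -0.41  2.05  0.17  0.8  -2.19] -0.0002405978951904519
```

Emit:
play_rows([
  [-6,2,6,0,0,0,255],
  [-4,2,6,0,0,0,255],
  [-2,1,8,0,0,0,255],
])

```text
clock: 4.1
tcp_pos: [0.4761, 0.0697, 0.1038]
orientation: [-3.125, 0.292, -0.017]
contact_force: [0.0, -0.8, 0.1]
grip_width: -0.0001
```

```bash
python3 go.py 0.485 0.0715 0.077
```

```text
t 4.1 tcp [0.4761 0.0697 0.1038] d_tool mm [ 8.1 -3.3 26.9] turn [-0.004 -0.011 -0.005] F [ 0.01 -0.8   0.12] j [ 0.07  0.32 -0.4   2.09  0.19  0.75 -2.21] -0.00010326642279758947
```

Run:
```python
from h import *
f=grab_frame("scene"); cv2.imwrite("pics/s3.png",cv2.resize(f["color"][190:320,260:420],None,fx=4.5,fy=4.5))
hsv=cv2.cvtColor(f["color"],cv2.COLOR_BGR2HSV)
ys,xs=np.where(cv2.inRange(hsv,(20,120,110),(33,255,255))>0);
P=np.array([world(f,x,y) for x,y in zip(xs,ys)]);print(len(xs),np.median(P,0),xs.mean(),ys.mean())
o=r.get_obs();print(o["contact_force"],o["tcp_pos"])
```

```text
91 [0.48485531 0.07967193 0.11001566] 341.5274725274725 243.3186813186813
[-1.00344382 -0.98694902 -1.31373164] [0.4747182  0.06932621 0.10238752]
```

View pics/s3.png

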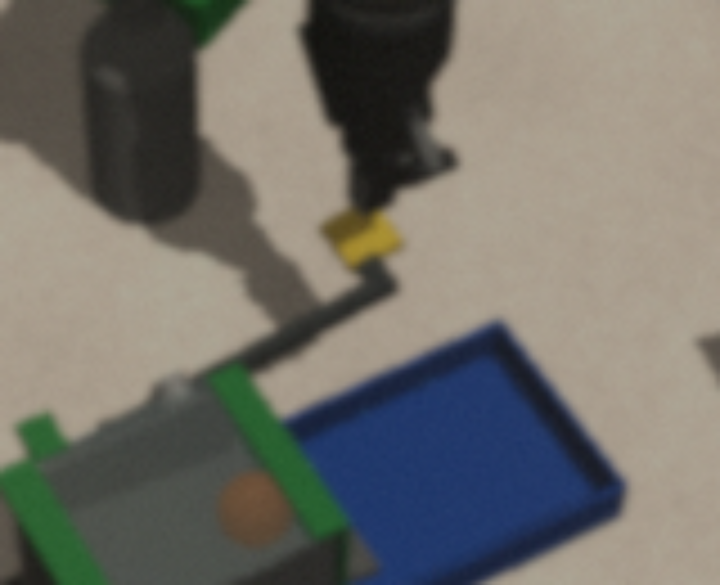

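Run:
```python
from h import *
f=grab_frame("scene"); np.savez("s4.npz",**f)
T=np.linalg.inv(f["T"]);K=f["K"]
def pr(p):
    q=T[:3,:3]@np.array(p)+T[:3,3]; u,v=K[0,0]*q[0]/-q[2]+K[0,2],K[1,1]*-q[1]/-q[2]+K[1,2]; return ((u-260)*4.5,(v-190)*4.5)
print(pr(r.get_obs()["tcp_pos"]),pr((.485,.073,.112)),pr((.485,.073,.102)))
for v in range(225,250,2):
    print(v,[(world(f,u,v)*1000).round(0).astype(int).tolist() for u in (338,341,344,347)])
```

```text
(np.float64(368.9393488598778), np.float64(226.65820030246616)) (np.float64(360.19936652076194), np.float64(229.45039652539987)) (np.float64(359.71996545239483), np.float64(240.82300540200558))
225 [[482, 60, 159], [490, 79, 182], [482, 81, 178], [475, 84, 176]]
227 [[484, 63, 156], [488, 77, 172], [484, 84, 175], [492, 102, 197]]
229 [[485, 64, 149], [491, 80, 169], [491, 91, 179], [495, 106, 196]]
231 [[486, 66, 145], [485, 75, 152], [492, 92, 174], [494, 104, 187]]
233 [[484, 63, 133], [484, 74, 143], [481, 81, 147], [470, 81, 139]]
235 [[484, 64, 126], [485, 75, 137], [477, 78, 133], [393, 2, -4]]
237 [[478, 57, 107], [482, 73, 125], [472, 73, 118], [400, 10, 0]]
239 [[484, 64, 110], [478, 69, 110], [473, 75, 112], [400, 10, -9]]
241 [[489, 69, 111], [478, 69, 103], [474, 76, 106], [474, 86, 116]]
243 [[493, 74, 112], [486, 78, 110], [482, 85, 113], [474, 86, 108]]
245 [[494, 76, 107], [489, 81, 108], [484, 87, 109], [477, 90, 106]]
247 [[500, 82, 109], [493, 86, 108], [424, 25, -10], [422, 34, -2]]
249 [[500, 83, 103], [498, 92, 109], [494, 98, 112], [424, 37, -6]]
```

Emit:
play_rows([
  [0,0,-12,0,0,0,255],
  [5,0,-8,0,0,0,255],
  [4,-2,0,0,0,0,255],
  [0,0,0,0,0,0,255],
  [0,0,0,0,0,0,255],
])

```text
clock: 4.7
tcp_pos: [0.4868, 0.0701, 0.1265]
orientation: [-3.125, 0.292, -0.019]
contact_force: [-0.4, 1.0, -0.5]
grip_width: 0.0002
```

```bash
python3 go.py 0.485 0.0725 0.077
```

```text
t 4.7 tcp [0.4868 0.0701 0.1265] d_tool mm [-2.8 -1.8 49.4] turn [-0.004 -0.012 -0.005] F [-0.38  0.97 -0.46] j [ 0.08  0.31 -0.41  2.05  0.17  0.8  -2.19] 0.00024780898679949815
```

Emit:
play_rows([
  [-1,-1,8,0,0,0,255],
  [0,0,8,0,0,0,255],
  [0,0,6,0,0,0,255],
  [0,0,0,0,0,0,255],
])

```text
clock: 5.1
tcp_pos: [0.4854, 0.0713, 0.1017]
orientation: [-3.125, 0.292, -0.016]
contact_force: [-0.6, -0.7, 0.5]
grip_width: 0.0
```

```bash
python3 go.py 0.485 0.0725 0.077;python3 - <<'E'
from h import *
f=grab_frame("scene"); cv2.imwrite("pics/s5.png",cv2.resize(f["color"][190:320,260:420],None,fx=4.5,fy=4.5))
E
```

```text
t 5.1 tcp [0.4854 0.0713 0.1017] d_tool mm [-0.9 -1.  24.7] turn [-0.004 -0.01  -0.005] F [-0.55 -0.7   0.47] j [ 0.06  0.34 -0.4   2.07  0.19  0.75 -2.21] 2.1764563026764056e-05
```

View pics/s5.png

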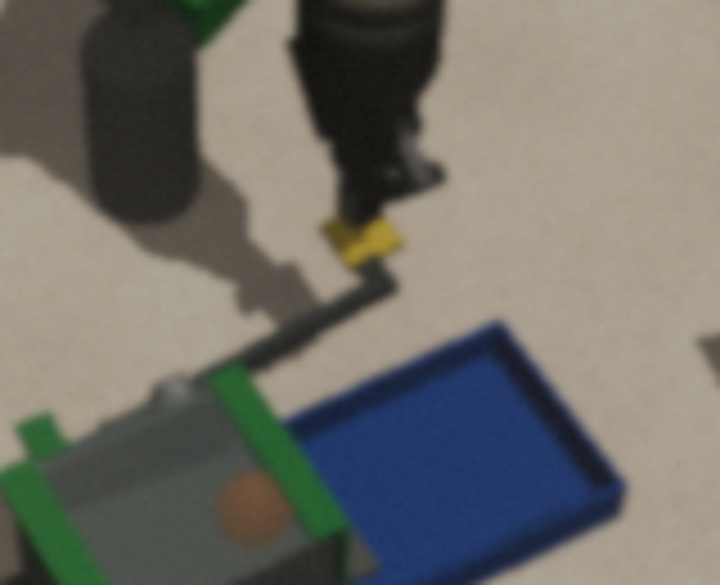

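The fingers are now centred over the paddle, with the tip at crop (360,222) and the paddle at (362,238). The lid hasn't moved yet, so I'll press on down in steps.

Emit:
play_rows([
  [0,0,8,0,0,0,255],
  [0,0,8,0,0,0,255],
  [0,0,0,0,0,0,255],
])

```text
clock: 5.45
tcp_pos: [0.4861, 0.0715, 0.085]
orientation: [-3.125, 0.292, -0.018]
contact_force: [0.1, -0.1, 0.5]
grip_width: 0.0002
```

```bash
python3 go.py 0.485 0.0725 0.077;python3 - <<'E'
from h import *
f=grab_frame("scene"); cv2.imwrite("pics/s6.png",cv2.resize(f["color"][190:320,260:420],None,fx=4.5,fy=4.5))
E
```

```text
t 5.45 tcp [0.4861 0.0715 0.085 ] d_tool mm [-1.3 -0.7  8. ] turn [-0.004 -0.011 -0.005] F [ 0.05 -0.06  0.53] j [ 0.05  0.37 -0.39  2.09  0.21  0.71 -2.23] 0.000209282617176012
```

View pics/s6.png

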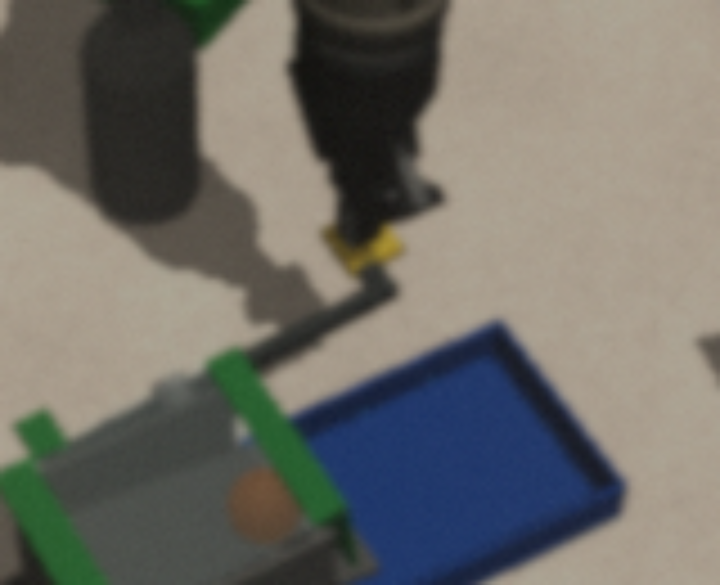

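Contact: the lid's front edge has begun to rise (crop (230,355)) and the paddle has dropped. This is at a lower TCP reading than I expected, so I'll go on by force and picture.

Emit:
play_rows([
  [0,0,9,0,0,0,255],
  [0,0,9,0,0,0,255],
  [0,0,0,0,0,0,255],
])

```text
clock: 5.8
tcp_pos: [0.4862, 0.0718, 0.0665]
orientation: [-3.125, 0.292, -0.018]
contact_force: [-0.6, -1.3, 3.4]
grip_width: 0.0
```

```bash
python3 go.py 0.485 0.0725 0.055;python3 - <<'E'
from h import *
f=grab_frame("scene"); cv2.imwrite("pics/s7.png",cv2.resize(f["color"][190:320,260:420],None,fx=4.5,fy=4.5))
E
```

```text
t 5.8 tcp [0.4862 0.0718 0.0665] d_tool mm [-1.4 -0.4 11.5] turn [-0.004 -0.011 -0.005] F [-0.6  -1.28  3.37] j [ 0.04  0.4  -0.38  2.1   0.24  0.67 -2.25] 7.70037743433504e-06
```

View pics/s7.png

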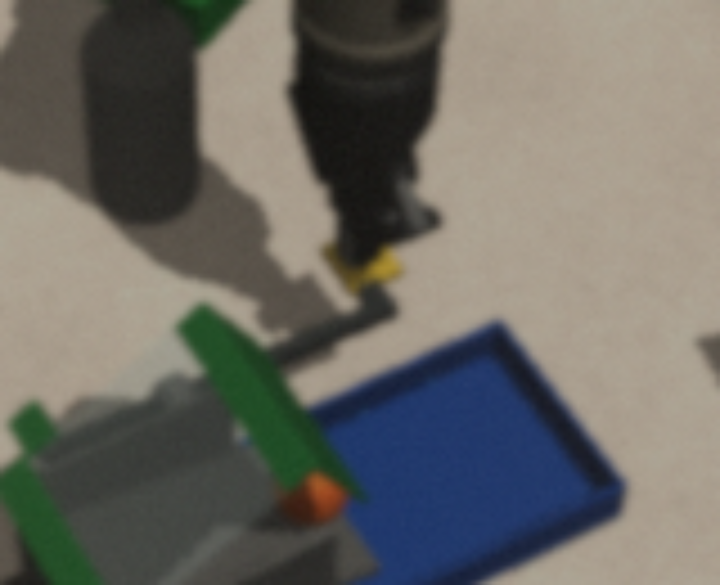

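The lid is about half up and the ball is reaching the mouth at crop (318,500). I'll press on down to the stop.

Emit:
play_rows([
  [0,0,9,0,0,0,255],
  [0,0,7,0,0,0,255],
])

```text
clock: 6.05
tcp_pos: [0.4876, 0.0718, 0.0519]
orientation: [-3.125, 0.292, -0.022]
contact_force: [-10.1, -2.6, 42.1]
grip_width: -0.0001
```

```bash
python3 go.py 0.485 0.0725 0.055;python3 - <<'E'
from h import *
f=grab_frame("scene"); cv2.imwrite("pics/s8.png",cv2.resize(f["color"][190:320,260:420],None,fx=4.5,fy=4.5))
E
```

```text
t 6.05 tcp [0.4876 0.0718 0.0519] d_tool mm [-2.6 -0.2 -3.2] turn [-0.004 -0.013 -0.005] F [-10.06  -2.63  42.09] j [ 0.03  0.42 -0.37  2.1   0.25  0.64 -2.27] -0.0001432965567854691
```

View pics/s8.png

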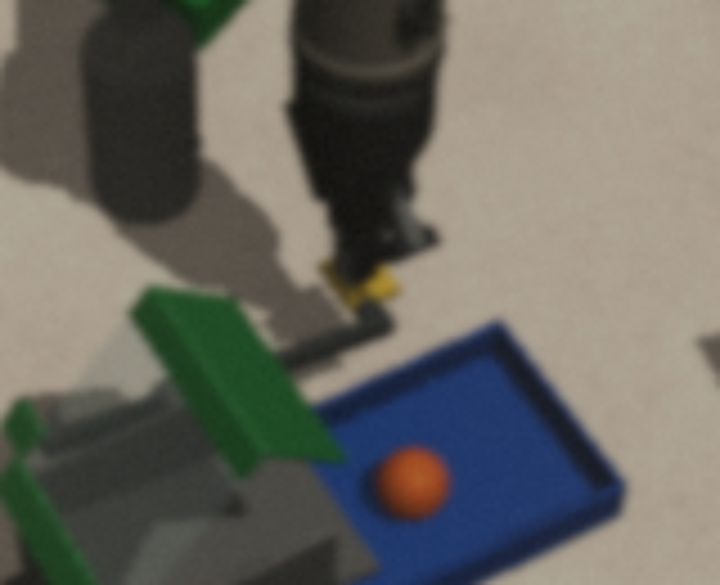

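It's fully down on the stop at 42 N, the lid is open and the ball is in the tray (crop (413,483)). I'll relax the force a little while keeping the lever down, and let the ball settle.

Emit:
play_rows([
  [0,0,0,0,0,0,255],
  [0,0,0,0,0,0,255],
  [0,0,0,0,0,0,255],
  [0,0,0,0,0,0,255],
  [0,0,0,0,0,0,255],
])

```text
clock: 6.6
tcp_pos: [0.4873, 0.0716, 0.0552]
orientation: [3.128, -0.293, 0.021]
contact_force: [-2.5, -0.7, 6.3]
grip_width: -0.0004
```

```bash
python3 go.py 0.485 0.0725 0.055;python3 - <<'E'
from h import *
f=grab_frame("scene"); cv2.imwrite("pics/s9.png",cv2.resize(f["color"][190:320,260:420],None,fx=4.5,fy=4.5))
E
```

```text
t 6.6 tcp [0.4873 0.0716 0.0552] d_tool mm [-2.4 -0.4  0.2] turn [-0.001 -0.013 -0.006] F [-2.49 -0.69  6.34] j [ 0.03  0.42 -0.37  2.1   0.25  0.65 -2.27] -0.0003629574168801425
```

View pics/s9.png

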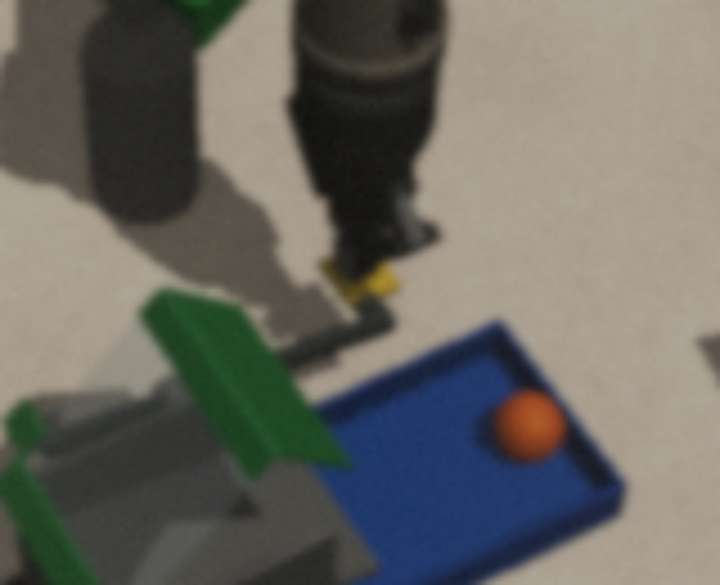

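The ball has rolled to the far end of the tray at crop (530,427), inside the walls. Now I'll ease the lever up slowly.

Emit:
play_rows([
  [0,0,-3,0,0,0,255],
  [0,0,-3,0,0,0,255],
  [0,0,-3,0,0,0,255],
  [0,0,-3,0,0,0,255],
  [0,0,-3,0,0,0,255],
])

```text
clock: 7.15
tcp_pos: [0.4866, 0.0717, 0.071]
orientation: [3.127, -0.293, 0.02]
contact_force: [-0.3, -0.2, 2.0]
grip_width: 0.0002
```

Emit:
play_rows([
  [0,0,-3,0,0,0,255],
  [0,0,-3,0,0,0,255],
  [0,0,-3,0,0,0,255],
  [0,0,-3,0,0,0,255],
  [0,0,-3,0,0,0,255],
])

```text
clock: 7.65
tcp_pos: [0.488, 0.0715, 0.0878]
orientation: [-3.128, 0.294, -0.024]
contact_force: [1.2, -1.1, 2.5]
grip_width: -0.0002
```

```bash
python3 go.py 0.485 0.0725 0.1;python3 - <<'E'
from h import *
f=grab_frame("scene"); cv2.imwrite("pics/s10.png",cv2.resize(f["color"][190:320,260:420],None,fx=4.5,fy=4.5))
E
```

```text
t 7.65 tcp [0.488  0.0715 0.0878] d_tool mm [ -2.9  -0.5 -12.2] turn [-0.001 -0.015 -0.006] F [ 1.18 -1.11  2.49] j [ 0.05  0.36 -0.39  2.08  0.22  0.72 -2.24] -0.00020343635742113558
```

View pics/s10.png

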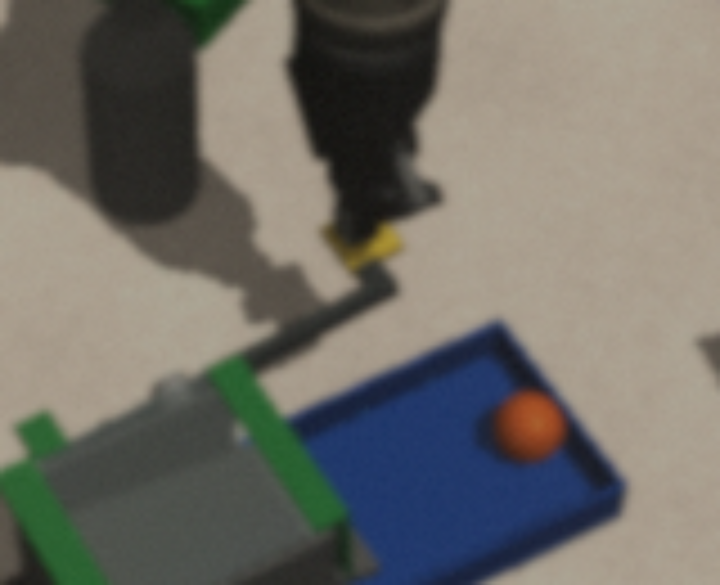

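The lid is nearly shut, still held by the fingers, and the ball is resting in the tray. I'll slow down for the last part.

Emit:
play_rows([
  [0,0,-2,0,0,0,255],
  [0,0,-2,0,0,0,255],
  [0,0,-2,0,0,0,255],
  [0,0,-2,0,0,0,255],
  [0,0,-2,0,0,0,255],
])

```text
clock: 8.2
tcp_pos: [0.4871, 0.0716, 0.0982]
orientation: [3.128, -0.294, 0.022]
contact_force: [0.6, 0.0, -0.5]
grip_width: 0.0003
```

Emit:
play_rows([
  [0,0,-3,0,0,0,255],
  [0,0,-3,0,0,0,255],
  [0,0,-3,0,0,0,255],
  [0,0,-3,0,0,0,255],
  [0,0,-3,0,0,0,255],
])

```text
clock: 8.7
tcp_pos: [0.4865, 0.0716, 0.1142]
orientation: [3.128, -0.293, 0.021]
contact_force: [0.0, -0.5, -0.6]
grip_width: -0.0002
```

Emit:
play_rows([
  [0,0,-15,0,0,0,255],
  [0,0,-25,0,0,0,255],
  [0,0,-35,0,0,0,255],
  [0,0,-35,0,0,0,255],
  [0,0,-35,0,0,0,255],
])

```text
clock: 9.2
tcp_pos: [0.4808, 0.0711, 0.2603]
orientation: [3.126, -0.292, 0.004]
contact_force: [0.7, -0.4, -0.2]
grip_width: 0.0
```

Emit:
play_rows([
  [0,0,-20,0,0,0,255],
  [-5,30,0,0,0,0,255],
  [-5,30,0,0,0,0,255],
  [0,0,0,0,0,0,255],
  [0,0,0,0,0,0,255],
])

```text
clock: 9.7
tcp_pos: [0.4622, 0.0143, 0.289]
orientation: [-3.127, 0.288, -0.025]
contact_force: [-0.6, 1.0, -0.0]
grip_width: -0.0001
```

```bash
python3 go.py 0.485 0.0725 0.1;python3 - <<'E'
from h import *
f=grab_frame("scene"); cv2.imwrite("pics/s11.png",f["color"]);cv2.imwrite("pics/s12.png",cv2.resize(f["color"][190:320,260:420],None,fx=4.5,fy=4.5))
E
```

```text
t 9.7 tcp [0.4622 0.0143 0.289 ] d_tool mm [  8.8 -60.9 189.3] turn [-0.002 -0.016 -0.002] F [-0.58  0.98 -0.02] j [ 0.2   0.06 -0.38  1.93  0.03  1.14 -1.95] -0.00013935012932437876
```

View pics/s11.png

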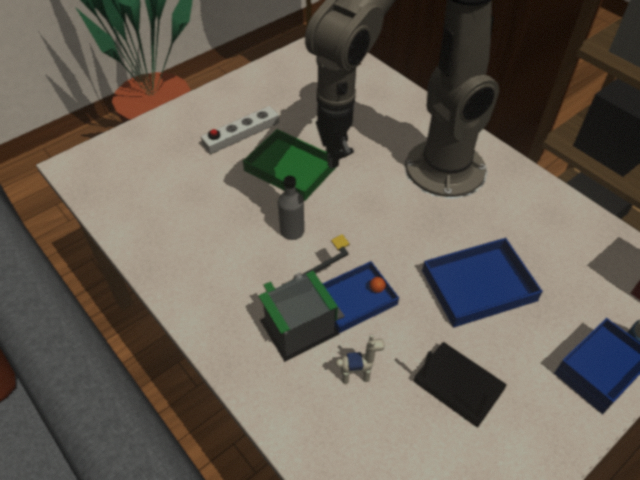

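View pics/s12.png

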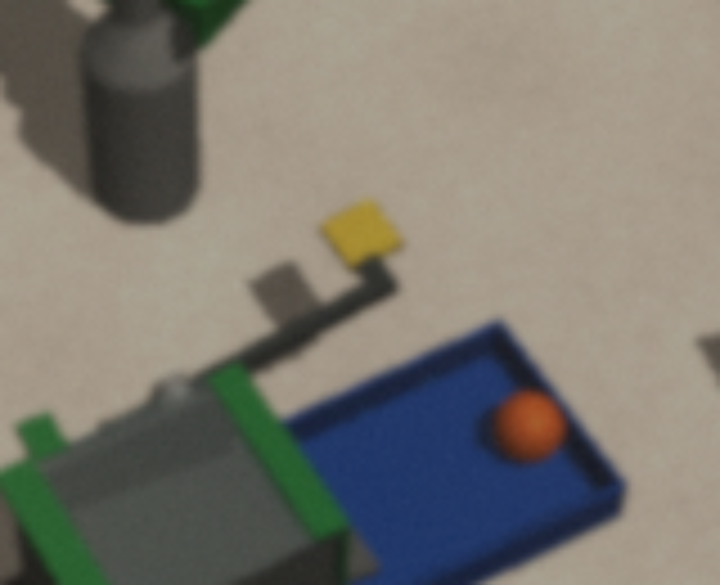

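The final pictures show the lid shut, the lever up with the paddle at scene (340,242), and the ball in the tray at (377,285). The arm is clear, and the bottle, llama, router and strip look unmoved.

```bash
python3 -c "
from bench import r
print(r.hand_in())"
```

```text
the job is handed in; nothing more can be done
None
```

I pressed the yellow paddle down to its stop with the shut fingertips, and the lid opened. I held it there until the orange ball had rolled into the small blue tray. Then I eased the lever up at about 30 mm/s, well under the 135 mm/s slam limit, and moved clear. The job was handed in at about 9.7 s.

**Last checks:** The final picture shows the lid shut, the lever fully up and the ball at rest in the tray. The bottle, llama, router and strip look unmoved. The gripper was about 0.29 m up, touching nothing, with a force reading near zero.

**What disagreed or went less well:**
- **Height reading:** The TCP read roughly 15–20 mm lower at contact and at the stop than the given paddle heights. I pressed by force and pictures instead of by height.
- **First approach:** My first lowering came down about 10 mm off the paddle's centre. I lifted and realigned without moving the lid.
- **Force at the stop:** The fingertips read 42 N for a moment on reaching the hard stop, and I relaxed it at once. The 40 N limit is stated for the arm and gripper body, and only the fingertips were in contact.

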